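# Sweep used coffee capsules down the counter's waste slot

### The arm

A 7-joint arm with a two-finger parallel gripper is mounted at the origin on the work surface. World frame = base frame: x ahead of the robot, y to its left, z up, the work surface at z = 0. Lengths are in m, angles in rad, forces in N, time in s.
With the tool pointing down it reaches from about 0.4 to 0.85 m from the base axis. Payload 10.4 kg.
Tool frame: the origin (TCP) lies at the centre of the arm's flange, where the gripper is bolted on; the fingertips stand 173 mm ahead of it and the grasp point (between the pads) lies 155 mm ahead of it; z points along the fingers, y is the line along which they close (so a half turn about z gives the same grasp; the last joint's range is limited). The gripper opens to 85 mm and grips with 20 to 120 N. Pads are 22 mm wide; open, the fingers measure 114 mm over their backs; the gripper's body (76 mm by 85 mm) begins 54 mm behind the grasp point. The pads swing forward as they close: fully open they stand 13 mm farther back than shut.
Start: joints at [-1.143, 0.332, -0.065, 1.46, 0.022, 1.35, -0.088], TCP at [0.272, 0.563, 0.405] pointing down, gripper open.
Joint ranges: [-2.6, 2.6], [-0.5, 2.12], [-1.47, 1.34], [0.16, 2.42], [-1.27, 4.41], [0.06, 2.06], [-2.6, 2.6]. Speed limits (rad/s): [2.22, 2.22, 2.79, 2.79, 3.14, 3.14, 3.14].

### API

Orientations are given as a unit quaternion [x, y, z, w].
In Python, from workcell import manip, viewer, finder gives the robot as it stands.
- The arm moves only by the tool arm_command, never from a script. Its argument "plan" is a list of rows, each an object with "dp": the shift along the tool's x, y, z in mm, a list of three; "spin": the turn about the tool's z in rad. A call has 1 to 5 rows; each row shifts and turns the commanded pose from where the row before left it, along the tool's axes as they then stand; what a row does not reach is not made up. A row lasts 1/10 s, in which the tool goes at most 50 mm and 8.59 degrees, less where a joint would pass 70% of its speed; a pose out of reach is approached as far as the arm can. A call is refused whole if a number of a shift passes 50 or a number of a turn 0.15, either way. A call with a gripper value outside its range is refused whole. "grip" is the closure, from -1 (fully open) to 1 (shut), set as the call begins (left out, the last holds). The fingers move at their own pace and stop on an object; "newtons" is the grip in N (left out, the last holds). Time passes only in rows, so rows that do not move let the fingers close. It gives the time, the measured TCP pose, the force, the opening and the grip force at its end, in the units of the state.
- manip.get_obs(): the state, without advancing time (a new reading comes with each control period).
- viewer.camera(name): name is "scene" or "side" or "wrist"; returns the picture (420x560x3 uint8, blue, green, red); there is no depth.
- viewer.camera_params(name): a dict with "vertical_fov" (degrees; the focal length in pixels is half the picture's height over the tangent of half this angle, whatever the lens; pixels are square), "cx", "cy" (the principal point, pixels), "R" (3x3) and "t" (3): a world point X has camera coordinates R X + t; the wrist camera has in their place "T_tool_cam" (4x4, takes a point from camera to tool coordinates, whose origin is the TCP and whose axes are the flange's). Camera axes: x right, y down, z forward; pixel columns grow to the right and rows downward; lengths in m; the calibration is good to about 2 mm. A picture is of the moment at which its call begins: read the wrist's pose just before it. camera_params takes no time and is no camera call.
- manip.hand_in(): hands the job in; it is judged then, once.
Trained networks look in the newest picture that a camera, given by its name, has taken for a name from the list of things; names that differ only in an ending like _2 or _b are one class to them, and where a whole thing is asked for, a point or a joint stands for the part that bears it (a point fixed in the world has none). Each returns a list of dicts, best first, with "score" (0 to 1); they miss things now and then, are a little off and sometimes report something else, mostly with a low value. They report only what shows in the picture. A call takes as long as a camera call.
- finder.find_in(camera, thing): "position" ([x, y, z] in m, in world coordinates, good to about 4 mm: the middle of the surface that is visible of it).
The state is a dict: "clock": time; "joint_pos": joint angles; "joint_velocities": joint speeds; "tau": joint torques, N m; "position": TCP position; "ee_rot": TCP orientation; "ft_force": force on the tool from outside, world axes, zero at the start; "torque": the same for the moment, N m; "grip_width": opening from 0.0 (shut) to 1.0 (fully open); "grasp_force": force on a finger pad.
Only numpy, scipy, OpenCV 4.12 (cv2) and the standard library are available. Lean on these libraries where they do the work, as an engineer would, in place of code of your own. Each camera call takes 0.05 s, during which the arm holds its last target. There are 200 camera calls.

### The job

Clear the three used coffee capsules off the coffee counter: sweep them across the top with your fingers, pushing them along the surface until all three have dropped down the open waste slot in the counter. Do not pick any of them up, and leave the cup, milk jug, sugar pot and everything else standing where it is.

Things in the scene. Friction and masses are not known exactly. Their poses are not given: they have to be found in the camera images.
- slot (a point): Centre of the mouth of the waste slot, level with the flat counter top (z = 0): an open hole with a flush 15 mm steel rim, 300 mm along its own x (roughly away from the robot) by 160 mm along its y; z up. A steel pan with upright walls hangs under it, its floor 180 mm below the counter. Shift and yaw of the counter vary a little; fixed equipment stands only along its far edge and ends.
- capsule_1: Used coffee capsule, one of three alike: white plastic cone standing on its wide end, 44 mm tall, 51 mm across the 2.5 mm rim at the foot, 37 mm at the pierced top; about 30 g, slides easily. Origin on its axis at mid-height, z up. Starts 140 to 225 mm from the slot's centre line on either side; straight to the slot along slot y nothing is in the way (neighbours' axes 70 mm or more aside).
- capsule_2: Used coffee capsule, one of three alike: white plastic cone standing on its wide end, 44 mm tall, 51 mm across the 2.5 mm rim at the foot, 37 mm at the pierced top; about 30 g, slides easily. Origin on its axis at mid-height, z up. Starts 140 to 225 mm from the slot's centre line on either side; straight to the slot along slot y nothing is in the way (neighbours' axes 70 mm or more aside).
- capsule_3: Used coffee capsule, one of three alike: white plastic cone standing on its wide end, 44 mm tall, 51 mm across the 2.5 mm rim at the foot, 37 mm at the pierced top; about 30 g, slides easily. Origin on its axis at mid-height, z up. Starts 140 to 225 mm from the slot's centre line on either side; straight to the slot along slot y nothing is in the way (neighbours' axes 70 mm or more aside).
- cup: White espresso cup with a handle, 60 mm across, 58 mm tall, handle to its own +y reaching 68 mm from its axis; stands among the capsules. Loose, not to be disturbed; origin at the centre of its underside, z up.
- milk_jug: Small steel milk jug, 58 mm across, 65 mm tall, handle to its own +x reaching 53 mm from its axis; stands among the capsules. Loose, not to be disturbed; origin at the centre of its underside, z up.
- sugar_pot: White sugar pot with a steel lid, 58 mm across, 66 mm tall; stands among the capsules. Loose, not to be disturbed; origin at the centre of its underside, z up.
- spoon: Steel spoon with a round bowl, lying flat, 140 mm long along its own x, 20 mm tall, on the far side of the slot. Loose, not to be disturbed; origin at the centre of its underside, z up.
- slot_lid: The slot's loose lid, a 320 x 180 x 6 mm stainless plate with a black knob (28 mm tall in all), lying on the counter out to the left of the slot. Loose, not to be disturbed; origin at the centre of its underside, z up.
- tumbler: Glass tumbler, 72 mm across, 95 mm tall, beyond the slot to the right. Loose, not to be disturbed; origin at the centre of its underside, z up.
- water_bottle: Water bottle, 62 mm across, 190 mm tall, out to the right. Loose, not to be disturbed; origin at the centre of its underside, z up.

How it is judged:
By the outcome, as a careful person would: the job done as asked, in the order asked, and still so for the second after the job is handed in, with the robot touching nothing.
It also fails if it takes over 54 s, if anything falls off the work surface, if the arm or the gripper's body presses on something with over 40 N, if the wrist force passes 120 N, or if a joint passes its speed limit or range.

## Working session

There is one attempt and no reset: what is moved stays moved. The work goes in short steps, Python scripts to look and compute and a tool call to move; the robot and the scene stay as the last step left them, time stands still between calls to the robot, and variables do not carry over. Pictures are saved under pics/ and viewed, at most 10 in all, crops included, and the job is handed in when it is done.

Besides the shell and the picture viewer there is one more tool, called after "Request:" as name([rows], argument=value, ...), one row to a line, values as JSON. arm_command: Moves the arm, as the interface text tells. Its arguments: {"type":"object","properties":{"plan":{"type":"array","items":{"type":"object","properties":{"dp":{"type":"array","items":{"type":"number"}},"spin":{"type":"number"}}}},"grip":{"type":"number"},"newtons":{"type":"number"}},"required":["plan"]}

```bash
mkdir -p pics
cat > h.py <<'E'
import numpy as np,cv2
from workcell import manip,viewer,finder
E
python3 - <<'E'
from h import *
o=manip.get_obs();print(o['clock'],o['position'],o['ee_rot'],o['grip_width'])
for c in ['scene','side']:
    cv2.imwrite(f'pics/{c}1.png',viewer.camera(c))
    p=viewer.camera_params(c);print(c,p)
    for t in ['capsule_1','cup','milk_jug','sugar_pot','slot','spoon','slot_lid','tumbler','water_bottle']:
        print(t,[(np.round(d['position'],3).tolist(),round(d['score'],2)) for d in finder.find_in(c,t)[:5]])
print(manip.get_obs()['clock'])
E
```

```text
0.0 [0.27226343 0.56242923 0.40388145] [ 2.23517206e-01  9.74699689e-01 -7.47653018e-04 -1.27930926e-04] 0.9991506179631048
scene {'vertical_fov': 53.02404111210218, 'cx': 279.5533491439539, 'cy': 210.7416792434925, 'R': array([[ 0.47879582,  0.87781522, -0.01396452],
       [ 0.68866963, -0.38539854, -0.61416782],
       [-0.54450776,  0.28444404, -0.78905189]]), 't': array([-0.31411883, -0.3870222 ,  1.54171886])}
capsule_1 [([0.582, -0.228, 0.034], 0.79), ([0.496, -0.189, 0.03], 0.67)]
cup [([0.665, -0.169, 0.034], 0.56)]
milk_jug [([0.478, 0.165, 0.038], 0.59)]
sugar_pot [([0.568, 0.148, 0.03], 0.7), ([0.659, 0.128, 0.056], 0.6)]
slot [([0.653, -0.032, -0.002], 0.66)]
spoon [([0.787, 0.067, 0.012], 0.86), ([0.673, -0.448, 0.112], 0.63)]
slot_lid [([0.558, 0.364, 0.007], 0.68), ([0.672, -0.444, 0.115], 0.43), ([0.653, -0.034, 0.001], 0.17)]
tumbler [([0.746, -0.23, 0.059], 0.73)]
water_bottle [([0.672, -0.447, 0.116], 0.63), ([0.56, 0.365, 0.006], 0.56)]
side {'vertical_fov': 48.17145765443965, 'cx': 287.72007705549197, 'cy': 201.54737385602868, 'R': array([[-0.73721167,  0.67555358, -0.01209632],
       [ 0.39614702,  0.41766206, -0.81769551],
       [-0.54734495, -0.60760659, -0.57552388]]), 't': array([ 0.4430433 , -0.22199399,  1.73535216])}
capsule_1 [([0.573, 0.163, 0.027], 0.72), ([0.581, -0.22, 0.021], 0.72), ([0.492, -0.179, 0.023], 0.55), ([0.672, -0.155, 0.04], 0.39)]
cup [([0.675, -0.155, 0.039], 0.83), ([0.658, 0.15, 0.048], 0.72)]
milk_jug [([0.483, 0.171, 0.04], 0.87), ([0.57, 0.165, 0.029], 0.3)]
sugar_pot [([0.66, 0.149, 0.046], 0.67)]
slot [([0.779, 0.196, 0.004], 0.74)]
spoon [([0.787, 0.061, 0.013], 0.89), ([0.49, -0.181, 0.023], 0.66), ([0.673, -0.156, 0.041], 0.52)]
slot_lid [([0.561, 0.381, 0.006], 0.82), ([0.571, 0.166, 0.033], 0.53)]
tumbler [([0.765, -0.21, 0.064], 0.59), ([0.673, -0.154, 0.034], 0.17)]
water_bottle [([0.666, -0.426, 0.088], 0.68), ([0.78, 0.198, 0.007], 0.18)]
1.0
```

View pics/scene1.png

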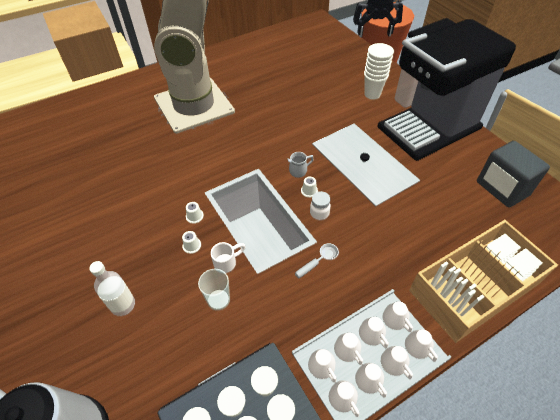

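View pics/side1.png

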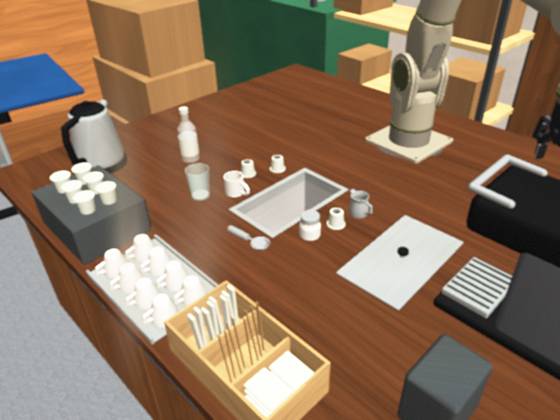

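The scene view shows the slot with corners near (207,190), (259,170), (316,240) and (263,270). The capsules are at (194,212), (190,242) and (310,186). The left capsule stands between the jug (299,163) and the sugar pot (320,206), and the cup is at (223,257). The side view agrees, with slot corners near (232,208), (303,171), (347,188) and (278,233).

```bash
cat >> h.py <<'E'
def bp(c,px,z=0):
    p=viewer.camera_params(c);f=210/np.tan(np.radians(p['vertical_fov']/2))
    R,t=np.array(p['R']),np.array(p['t']);C=-R.T@t
    out=[]
    for u,v in px:
        d=R.T@np.array([(u-p['cx'])/f,(v-p['cy'])/f,1]);out.append(C+d*(z-C[2])/d[2])
    return np.round(out,3)
E
python3 - <<'E'
from h import *
print(bp('scene',[(207,190),(259,170),(316,240),(263,270)]))
print(bp('side',[(232,208),(303,171),(347,188),(278,233)]))
# capsule tops z=.044, (bases z=0)
a=cv2.imread('pics/scene1.png')[130:310,160:380];b=cv2.imread('pics/side1.png')[140:260,180:400]
cv2.imwrite('pics/c1.png',cv2.resize(a,None,fx=3.3,fy=3.3,interpolation=2));cv2.imwrite('pics/c2.png',cv2.resize(b,None,fx=3.6,fy=3.6,interpolation=2))
E
```

```text
[[ 0.405 -0.116  0.   ]
 [ 0.408  0.061 -0.   ]
 [ 0.724  0.078  0.   ]
 [ 0.737 -0.094  0.   ]]
[[ 0.726 -0.111  0.   ]
 [ 0.425 -0.116  0.   ]
 [ 0.396  0.054  0.   ]
 [ 0.704  0.073  0.   ]]
```

View pics/c1.png

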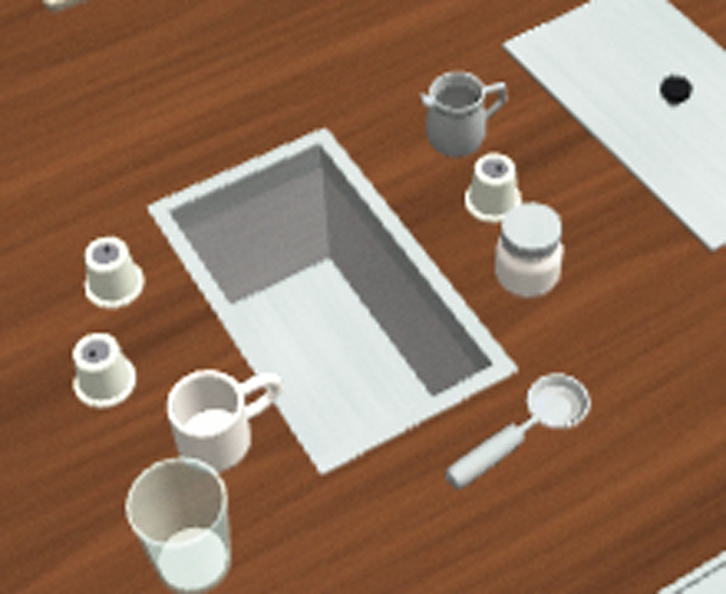

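View pics/c2.png

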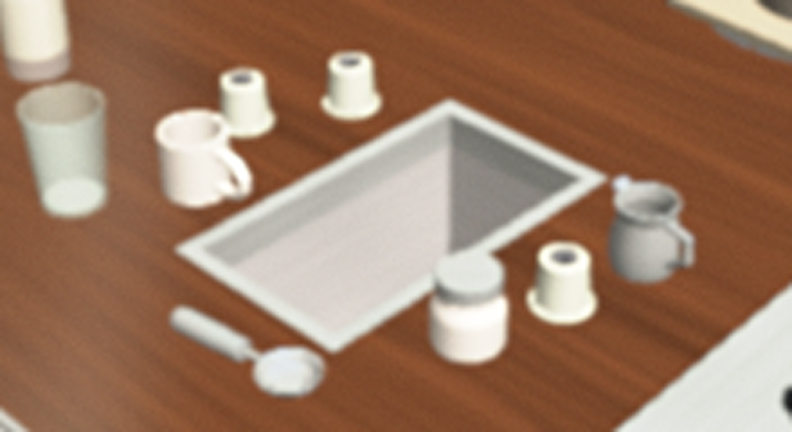

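Both crops show the same layout. In the first crop, capsule feet are at (113,285), (105,382) and (493,198). The cup handle at (270,385) reaches over the slot rim, well beyond the lower-right capsule's lane.

Run:
```python
from h import *
s=lambda l:[(160+u/3.3,130+v/3.3) for u,v in l]
d=lambda l:[(180+u/3.6,140+v/3.6) for u,v in l]
k1=bp('scene',s([(150,207),(325,130),(517,370),(323,473)]));k2=bp('side',d([(450,100),(607,178),(335,350),(178,249)]))
k=(k1+k2)/2;print(k1,k2)
c=k.mean(0);e=(k[3]+k[2]-k[0]-k[1])[:2];yaw=np.arctan2(e[1],e[0]);print('slot',c,np.degrees(yaw))
R=np.array([[np.cos(yaw),np.sin(yaw)],[-np.sin(yaw),np.cos(yaw)]])
f1=bp('scene',s([(113,283),(104,380),(493,197),(217,442),(529,270),(270,385)]));f2=bp('side',d([(352,102),(247,120),(562,303),(195,180),(468,335),(238,180)]))
t1=bp('scene',s([(107,249),(96,350),(496,168)]),.044);t2=bp('side',d([(350,60),(243,76),(565,252)]),.044)
for n,x in zip(('f1','f2','t1','t2'),(f1,f2,t1,t2)): print(n,x[:,:2].tolist(),'slotframe',((x-c)[:,:2]@R.T).round(3).tolist())
j=bp('scene',s([(459,93),(508,92),(424,97)]),.065);print('jug',j)
```

```text
[[ 0.413 -0.124  0.   ]
 [ 0.405  0.061  0.   ]
 [ 0.731  0.076  0.   ]
 [ 0.739 -0.11   0.   ]] [[ 0.405 -0.127  0.   ]
 [ 0.398  0.063  0.   ]
 [ 0.726  0.077  0.   ]
 [ 0.735 -0.111  0.   ]]
slot [ 0.569    -0.024375  0.      ] 2.578754268894569
f1 [[0.479, -0.187], [0.571, -0.231], [0.557, 0.158], [0.672, -0.173], [0.646, 0.141], [0.643, -0.111]] slotframe [[-0.097, -0.158], [-0.007, -0.207], [-0.004, 0.183], [0.096, -0.153], [0.084, 0.162], [0.07, -0.09]]
f2 [[0.475, -0.188], [0.566, -0.231], [0.558, 0.156], [0.662, -0.184], [0.64, 0.134], [0.635, -0.158]] slotframe [[-0.101, -0.159], [-0.012, -0.206], [-0.003, 0.181], [0.086, -0.164], [0.078, 0.155], [0.06, -0.136]]
t1 [[0.477, -0.183], [0.571, -0.23], [0.561, 0.156]] slotframe [[-0.099, -0.154], [-0.007, -0.206], [0.0, 0.181]]
t2 [[0.474, -0.19], [0.564, -0.235], [0.552, 0.151]] slotframe [[-0.102, -0.161], [-0.014, -0.21], [-0.009, 0.176]]
jug [[0.481 0.164 0.065]
 [0.502 0.204 0.065]
 [0.469 0.134 0.065]]
```

Request:
arm_command([
  {"dp": [0,0,0],"spin": 0.135},
  {"dp": [0,0,0],"spin": 0.135},
  {"dp": [0,0,0],"spin": 0.135},
  {"dp": [0,0,0],"spin": 0.135},
  {"dp": [0,0,0],"spin": 0.135},
], grip=0.3, newtons=60)

```text
clock: 1.5
position: [0.2723, 0.5626, 0.4047]
ee_rot: [0.536, 0.844, 0.0, -0.0]
ft_force: [0.2, -0.2, -0.4]
grip_width: 0.349
grasp_force: 0.0
```

Request:
arm_command([
  {"dp": [0,0,0],"spin": 0.135},
  {"dp": [0,0,0],"spin": 0.135},
  {"dp": [0,0,0],"spin": 0.13},
  {"dp": [0,0,0],"spin": 0},
])

```text
clock: 1.9
position: [0.2722, 0.5626, 0.4048]
ee_rot: [0.692, 0.722, 0.0, 0.0]
ft_force: [0.3, 0.3, -0.2]
grip_width: 0.349
grasp_force: 0.0
```

Request:
arm_command([
  {"dp": [-36,26,0]},
  {"dp": [-36,26,0]},
  {"dp": [-36,27,0]},
  {"dp": [-36,27,0]},
  {"dp": [-36,27,0]},
])

```text
invalid input at $.plan[0]: expected keys dp, spin
```

Request:
arm_command([
  {"dp": [-36,27,10]},
  {"dp": [-36,27,20]},
  {"dp": [-36,27,20]},
  {"dp": [-36,26,20]},
  {"dp": [-34,26,20]},
])

```text
invalid input at $.plan[0]: expected keys dp, spin
```

Request:
arm_command([
  {"dp": [0,0,15]},
  {"dp": [0,0,0]},
  {"dp": [0,0,0]},
])

```text
invalid input at $.plan[0]: expected keys dp, spin
```

Run:
```python
from h import *
o=manip.get_obs();print(o['position'],o['ee_rot'],o['joint_pos'])
a=viewer.camera('scene')[130:310,160:380];b=viewer.camera('side')[130:270,180:400]
cv2.imwrite('pics/d.png',np.vstack([cv2.resize(x,None,fx=1.85,fy=1.85,interpolation=2) for x in (a,b)]))
```

```text
[0.2722041  0.56261462 0.40475381] [6.91728996e-01 7.22157181e-01 5.02422555e-05 5.60353074e-06] [-1.25546502  0.32887346  0.07951695  1.46705007 -0.02626827  1.34662058
 -1.13131934]
```

View pics/d.png

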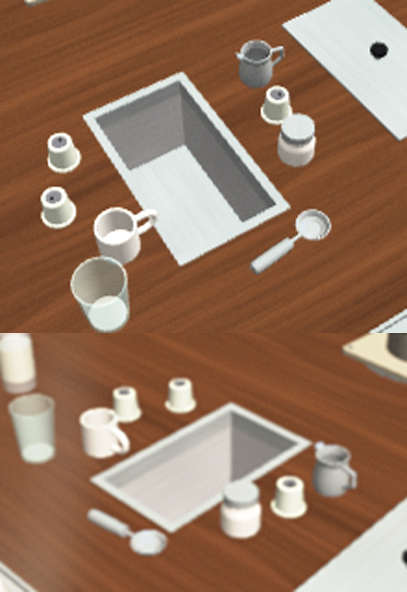

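The moves were refused because each row needs a spin value, so the scene is unchanged. I'll resend them.

Request:
arm_command([
  {"dp": [-36,26,0],"spin": 0},
  {"dp": [-36,26,0],"spin": 0},
  {"dp": [-36,27,0],"spin": 0},
  {"dp": [-36,27,0],"spin": 0},
  {"dp": [-36,27,0],"spin": 0},
])

```text
clock: 2.5
position: [0.4142, 0.3871, 0.405]
ee_rot: [0.69, 0.724, 0.0, -0.0]
ft_force: [1.2, -0.0, -0.8]
grip_width: 0.349
grasp_force: 0.0
```

Request:
arm_command([
  {"dp": [-36,27,10],"spin": 0},
  {"dp": [-36,27,20],"spin": 0},
  {"dp": [-36,27,20],"spin": 0},
  {"dp": [-36,26,20],"spin": 0},
  {"dp": [-34,26,20],"spin": 0},
])

```text
clock: 3.0
position: [0.5551, 0.2151, 0.3142]
ee_rot: [0.69, 0.724, 0.0, 0.0]
ft_force: [-0.1, 0.1, -0.8]
grip_width: 0.351
grasp_force: 0.0
```

Request:
arm_command([
  {"dp": [0,0,15],"spin": 0},
  {"dp": [0,0,0],"spin": 0},
  {"dp": [0,0,0],"spin": 0},
])

```text
clock: 3.3
position: [0.5536, 0.2181, 0.3]
ee_rot: [0.69, 0.724, 0.0, -0.0]
ft_force: [-1.0, 1.1, -0.0]
grip_width: 0.351
grasp_force: 0.0
```

Run:
```python
from h import *
o=manip.get_obs();print(o['position'],o['ee_rot'],o['joint_pos'])
w=viewer.camera('wrist')
b=viewer.camera('side')[80:270,180:430]
cv2.imwrite('pics/e.png',np.hstack([cv2.resize(x,(400,300),interpolation=2) for x in (w,b)]))
```

```text
[0.5536319  0.21813304 0.29996979] [ 6.89868817e-01  7.23934301e-01  3.26163437e-05 -3.76504049e-04] [-0.71487227  0.3509888   0.32172987  1.68747716 -0.12171043  1.12293053
 -0.31041738]
```

View pics/e.png

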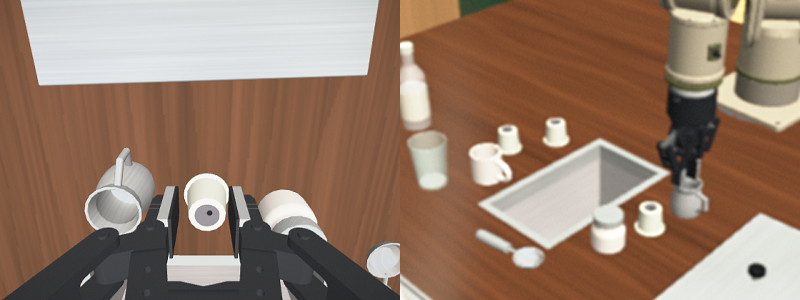

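The wrist view shows the capsule near (205,200), centred between the fingers. The jug is to the left at (118,200) and the pot to the right at (290,215). I'll check its position along the push line with the finder.

Run:
```python
from h import *
for t in ['capsule_1','milk_jug','sugar_pot']:
    print(t,[(np.round(d['position'],3).tolist(),round(d['score'],2)) for d in finder.find_in('wrist',t)[:3]])
```

```text
capsule_1 [([0.56, 0.167, 0.038], 0.97), ([0.782, 0.076, 0.005], 0.47)]
milk_jug [([0.48, 0.169, 0.039], 0.73)]
sugar_pot [([0.637, 0.163, 0.04], 0.56), ([0.537, 0.318, 0.007], 0.33)]
```

Request:
arm_command([
  {"dp": [2,2,40],"spin": 0},
  {"dp": [0,0,40],"spin": 0},
  {"dp": [0,0,30],"spin": 0},
  {"dp": [0,0,12],"spin": 0},
  {"dp": [0,0,0],"spin": 0},
])

```text
clock: 4.05
position: [0.5556, 0.2191, 0.1768]
ee_rot: [0.691, 0.723, -0.001, -0.0]
ft_force: [-0.2, 0.5, 0.5]
grip_width: 0.352
grasp_force: 0.0
```

Request:
arm_command([
  {"dp": [-12,0,0],"spin": 0},
  {"dp": [-12,0,0],"spin": 0},
  {"dp": [-12,0,0],"spin": 0},
  {"dp": [-15,0,0],"spin": 0},
  {"dp": [-15,0,0],"spin": 0},
])

```text
clock: 4.55
position: [0.5593, 0.1516, 0.1784]
ee_rot: [0.691, 0.723, 0.001, 0.0]
ft_force: [-0.2, 1.4, 1.6]
grip_width: 0.35
grasp_force: 0.9
```

Request:
arm_command([
  {"dp": [-20,0,0],"spin": 0},
  {"dp": [-20,0,0],"spin": 0},
  {"dp": [-20,0,0],"spin": 0},
  {"dp": [-20,0,0],"spin": 0},
  {"dp": [-20,0,0],"spin": 0},
])

```text
clock: 5.05
position: [0.5635, 0.0513, 0.178]
ee_rot: [0.691, 0.723, 0.0, 0.0]
ft_force: [0.2, -0.0, 0.2]
grip_width: 0.348
grasp_force: 0.0
```

Request:
arm_command([
  {"dp": [-20,0,0],"spin": 0},
  {"dp": [-10,0,0],"spin": 0},
  {"dp": [0,0,-40],"spin": 0},
  {"dp": [0,0,-40],"spin": 0},
  {"dp": [0,0,-40],"spin": 0},
])

```text
clock: 5.55
position: [0.5645, 0.0228, 0.299]
ee_rot: [0.691, 0.723, -0.0, -0.0]
ft_force: [0.6, 0.5, 0.2]
grip_width: 0.353
grasp_force: 0.0
```

Run:
```python
from h import *
o=manip.get_obs();print(o['position'])
w=viewer.camera('scene')[110:320,150:430]
b=viewer.camera('side')[80:290,150:430]
cv2.imwrite('pics/f.png',np.hstack([cv2.resize(x,(400,300),interpolation=2) for x in (w,b)]))
for c in ('scene','side'):print([(np.round(d['position'],3).tolist(),round(d['score'],2)) for d in finder.find_in(c,'capsule_1')[:4]])
```

```text
[0.56451186 0.02275057 0.29904195]
[([0.573, -0.004, -0.146], 0.76), ([0.584, -0.229, 0.036], 0.59)]
[([0.493, -0.176, 0.021], 0.47), ([0.579, -0.221, 0.026], 0.47)]
```

View pics/f.png

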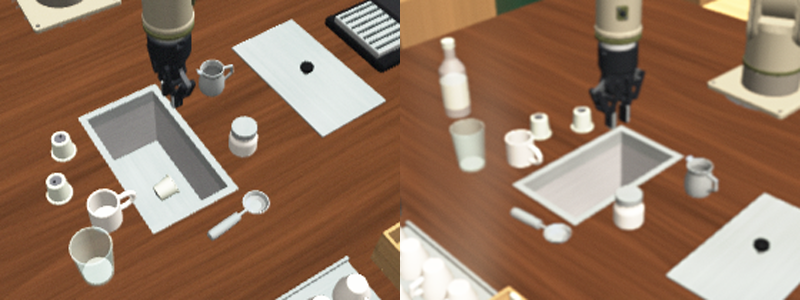

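The first capsule lies in the pan at (165,187) in the left half of the picture. Next I'll cross to behind the second one.

Request:
arm_command([
  {"dp": [-40,0,0],"spin": 0},
  {"dp": [-45,-2,0],"spin": 0},
  {"dp": [-45,-2,0],"spin": 0},
  {"dp": [-45,-2,0],"spin": 0},
  {"dp": [-45,-2,0],"spin": 0},
])

```text
clock: 6.25
position: [0.566, -0.1985, 0.2959]
ee_rot: [0.691, 0.723, -0.001, -0.001]
ft_force: [1.1, -0.7, -0.8]
grip_width: 0.35
grasp_force: 0.0
```

Request:
arm_command([
  {"dp": [-45,0,0],"spin": 0},
  {"dp": [-45,0,0],"spin": 0},
  {"dp": [-7,0,0],"spin": 0},
  {"dp": [0,0,0],"spin": 0},
  {"dp": [0,0,0],"spin": 0},
])

```text
clock: 6.75
position: [0.5712, -0.2924, 0.2963]
ee_rot: [0.691, 0.723, 0.0, -0.001]
ft_force: [0.3, 1.0, -0.9]
grip_width: 0.348
grasp_force: 0.0
```

Run:
```python
from h import *
o=manip.get_obs();print(o['position'],o['ee_rot'])
w=viewer.camera('wrist')
b=viewer.camera('scene')[110:320,90:370]
cv2.imwrite('pics/g.png',np.hstack([cv2.resize(x,(400,300),interpolation=2) for x in (w,b)]))
print([(np.round(d['position'],3).tolist(),round(d['score'],2)) for d in finder.find_in('wrist','capsule_1')[:4]])
```

```text
[ 0.57124239 -0.2924433   0.29630324] [ 6.90599559e-01  7.23236328e-01  5.08144229e-06 -1.20941318e-03]
[([0.569, -0.225, 0.044], 0.76), ([0.489, -0.184, 0.04], 0.59)]
```

View pics/g.png

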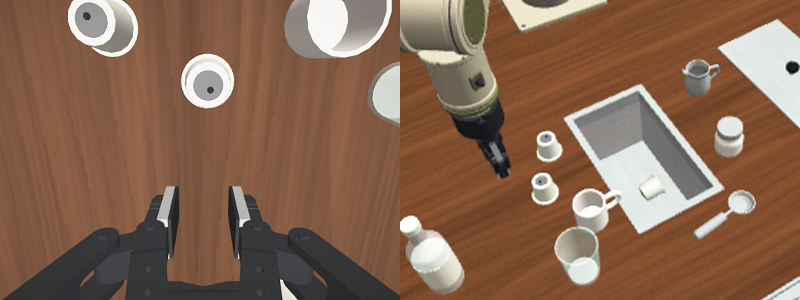

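The second capsule, at (208,80), lines up with the finger gap, and the cup is well to the right. I'll lower and sweep.

Request:
arm_command([
  {"dp": [0,1,40],"spin": 0},
  {"dp": [0,0,40],"spin": 0},
  {"dp": [0,0,28],"spin": 0},
  {"dp": [0,0,10],"spin": 0},
  {"dp": [0,0,0],"spin": 0},
])

```text
clock: 7.4
position: [0.5721, -0.2928, 0.1788]
ee_rot: [0.691, 0.723, -0.0, -0.001]
ft_force: [0.8, -0.1, 1.2]
grip_width: 0.354
grasp_force: 0.0
```

Request:
arm_command([
  {"dp": [12,0,0],"spin": 0},
  {"dp": [12,0,0],"spin": 0},
  {"dp": [12,0,0],"spin": 0},
  {"dp": [15,0,0],"spin": 0},
  {"dp": [15,0,0],"spin": 0},
])

```text
clock: 7.9
position: [0.5693, -0.2263, 0.1803]
ee_rot: [0.691, 0.723, 0.0, 0.0]
ft_force: [0.9, -0.6, 0.9]
grip_width: 0.349
grasp_force: 0.7
```

Request:
arm_command([
  {"dp": [18,0,0],"spin": 0},
  {"dp": [20,0,0],"spin": 0},
  {"dp": [20,0,0],"spin": 0},
  {"dp": [20,0,0],"spin": 0},
  {"dp": [20,0,0],"spin": 0},
])

```text
clock: 8.4
position: [0.5647, -0.1284, 0.1801]
ee_rot: [0.691, 0.723, 0.0, 0.0]
ft_force: [-0.4, -0.6, 1.3]
grip_width: 0.35
grasp_force: 0.9
```

Request:
arm_command([
  {"dp": [20,0,0],"spin": 0},
  {"dp": [20,0,0],"spin": 0},
  {"dp": [15,0,0],"spin": 0},
  {"dp": [10,0,0],"spin": 0},
  {"dp": [0,0,-30],"spin": 0},
])

```text
clock: 8.9
position: [0.5603, -0.0627, 0.2069]
ee_rot: [0.69, 0.724, -0.002, -0.002]
ft_force: [-0.4, 0.2, 0.6]
grip_width: 0.345
grasp_force: 0.0
```

Request:
arm_command([
  {"dp": [0,0,-45],"spin": 0},
  {"dp": [0,0,-45],"spin": 0},
  {"dp": [0,0,0],"spin": 0},
])

```text
clock: 9.2
position: [0.5635, -0.0658, 0.3059]
ee_rot: [0.691, 0.722, 0.003, 0.003]
ft_force: [0.2, -0.5, 0.3]
grip_width: 0.349
grasp_force: 0.0
```

Run:
```python
from h import *
o=manip.get_obs();print(o['position'])
for c in ('scene','side','wrist'):
    viewer.camera(c);print([(np.round(d['position'],3).tolist(),round(d['score'],2)) for d in finder.find_in(c,'capsule_1')[:4]])
```

```text
[ 0.56345029 -0.06577611  0.30589288]
[([0.492, -0.189, 0.029], 0.68), ([0.553, -0.048, -0.14], 0.47)]
[([0.491, -0.177, 0.018], 0.55)]
[([0.547, -0.041, -0.142], 0.93), ([0.578, 0.0, -0.145], 0.75), ([0.476, -0.163, 0.005], 0.75)]
```

Two are in the pan. Next I'll move behind the third.

Request:
arm_command([
  {"dp": [-38,-20,0],"spin": 0},
  {"dp": [-38,-20,0],"spin": 0},
  {"dp": [-38,-20,0],"spin": 0},
  {"dp": [-38,-20,0],"spin": 0},
  {"dp": [-30,-11,0],"spin": 0},
])

```text
clock: 10.0
position: [0.477, -0.2533, 0.2989]
ee_rot: [0.692, 0.722, -0.001, -0.001]
ft_force: [0.2, -0.7, 0.1]
grip_width: 0.353
grasp_force: 0.0
```

Request:
arm_command([
  {"dp": [0,0,0],"spin": 0},
  {"dp": [0,0,0],"spin": 0},
])

```text
clock: 10.2
position: [0.4788, -0.2512, 0.2989]
ee_rot: [0.692, 0.722, -0.0, -0.001]
ft_force: [0.2, 0.8, 0.6]
grip_width: 0.348
grasp_force: 0.0
```

Run:
```python
from h import *
o=manip.get_obs();print(o['position'],o['ee_rot'])
w=viewer.camera('wrist')
b=viewer.camera('scene')[110:320,90:370]
cv2.imwrite('pics/i.png',np.hstack([cv2.resize(x,(400,300),interpolation=2) for x in (w,b)]))
print([(np.round(d['position'],3).tolist(),round(d['score'],2)) for d in finder.find_in('wrist','capsule_1')[:4]])
```

```text
[ 0.4787508  -0.25117848  0.29887251] [ 6.91611058e-01  7.22269747e-01 -3.49449072e-04 -6.58833322e-04]
[]
```

View pics/i.png

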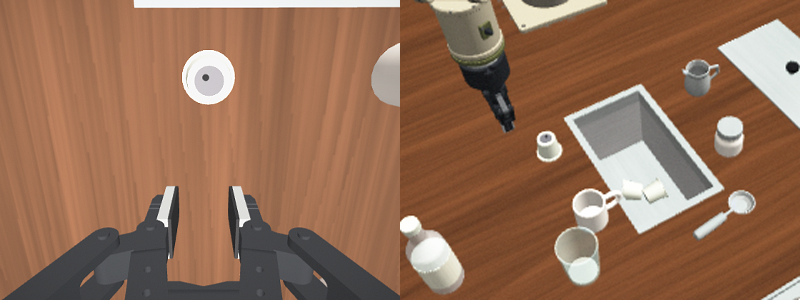

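The third capsule, at (208,77), is centred on the gap, and two lie in the pan at (632,190) and (655,190). I'll lower and sweep.

Request:
arm_command([
  {"dp": [0,1,40],"spin": 0},
  {"dp": [0,0,40],"spin": 0},
  {"dp": [0,0,30],"spin": 0},
  {"dp": [0,0,10],"spin": 0},
  {"dp": [0,0,0],"spin": 0},
])

```text
clock: 10.85
position: [0.4801, -0.25, 0.1787]
ee_rot: [0.691, 0.723, -0.001, -0.001]
ft_force: [-0.0, 0.6, -0.3]
grip_width: 0.351
grasp_force: 0.0
```

Request:
arm_command([
  {"dp": [12,0,0],"spin": 0},
  {"dp": [12,0,0],"spin": 0},
  {"dp": [12,0,0],"spin": 0},
  {"dp": [15,0,0],"spin": 0},
  {"dp": [15,0,0],"spin": 0},
])

```text
clock: 11.35
position: [0.4774, -0.1834, 0.1805]
ee_rot: [0.691, 0.723, 0.001, 0.0]
ft_force: [0.1, -0.6, 1.1]
grip_width: 0.351
grasp_force: 0.3
```

Request:
arm_command([
  {"dp": [18,0,0],"spin": 0},
  {"dp": [20,0,0],"spin": 0},
  {"dp": [20,0,0],"spin": 0},
  {"dp": [20,0,0],"spin": 0},
  {"dp": [20,0,0],"spin": 0},
])

```text
clock: 11.85
position: [0.4727, -0.0851, 0.1805]
ee_rot: [0.691, 0.723, 0.001, 0.0]
ft_force: [0.8, 1.1, 0.9]
grip_width: 0.35
grasp_force: 0.0
```

Request:
arm_command([
  {"dp": [15,0,0],"spin": 0},
  {"dp": [10,0,0],"spin": 0},
  {"dp": [0,0,-30],"spin": 0},
  {"dp": [0,0,-45],"spin": 0},
  {"dp": [0,0,-45],"spin": 0},
])

```text
clock: 12.35
position: [0.4711, -0.0618, 0.3013]
ee_rot: [0.691, 0.723, -0.0, -0.0]
ft_force: [1.7, -0.5, 0.6]
grip_width: 0.35
grasp_force: 0.0
```

Request:
arm_command([
  {"dp": [0,0,-45],"spin": 0},
  {"dp": [0,0,-20],"spin": 0},
  {"dp": [0,0,0],"spin": 0},
])

```text
clock: 12.65
position: [0.4722, -0.0621, 0.3682]
ee_rot: [0.691, 0.723, 0.003, 0.002]
ft_force: [-0.2, 0.9, -0.5]
grip_width: 0.346
grasp_force: 0.0
```

Run:
```python
from h import *
o=manip.get_obs();print(o['position'],o['clock'])
ims=[viewer.camera('scene')[110:320,90:370],viewer.camera('side')[80:290,150:430]]
cv2.imwrite('pics/j.png',np.hstack([cv2.resize(x,(400,300),interpolation=2) for x in ims]))
```

```text
[ 0.47217004 -0.06208528  0.36817521] 12.65
```

View pics/j.png

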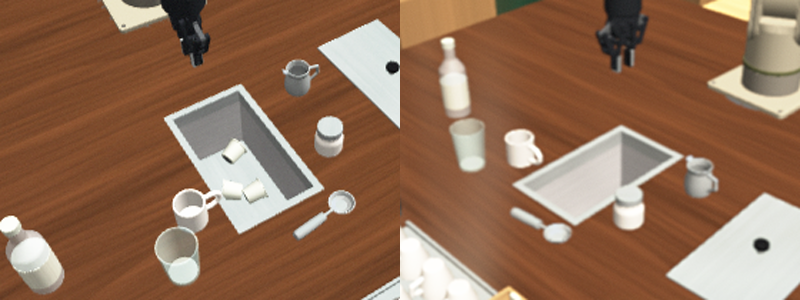

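All three capsules lie in the pan at (234,150), (232,190) and (255,190). Everything else still stands in its place, and the gripper is clear.

```bash
python3 -c "
from h import *
print(manip.hand_in())"
```

```text
the job is handed in; nothing more can be done
None
```

I swept all three capsules into the waste slot, and the last pictures show everything else still standing in place; I handed the job in at about 12.7 s of the 54 s allowed, and no verdict came back.

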